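Reset the dust extractor's filter counter and snap its filter cover on

TASK

The bench dust extractor has just been given a new filter: press the round reset button in its open filter bay right down and let it come up again, then take the black cover lying on the bench, set it over the bay and push it down until both spring catches have snapped over it and it is fully home. Do not let go then: keep pushing the cover firmly down so that the new gasket beds in, and finish with the hand still pressing it. Leave the other things on the bench where they are.

Things in the scene. Friction and masses are not known exactly. Their poses are not given: they have to be found in the camera images.
- extractor: Bench dust extractor, fixed: grey case 210 (x) by 280 (y) by 125 (z) mm, intake louvres and control panel on its front (-x). Origin: centre of the underside; z up. On its flat top lies a rubber gasket, 130 by 176 by 3 mm (top at z = 128 mm), with the collar of the open filter bay on it. In the bay: the new filter (-y part) and the reset button (+y part).
- bay (a point): Centre of the filter bay, in the plane of the gasket's top: the cover's origin lies here when the cover is home. Axes as the extractor's. The collar round the bay is 104 (x) by 150 (y) mm outside, its wall 8 mm thick and rounded on top; it stands 14 mm above the gasket.
- reset_btn_top (a point): Centre of the reset button's top face; 20 mm diameter, the only round button in the bay, 18 mm above the gasket and 4 mm above the collar when up. 47 mm from the bay's centre towards the extractor's +y. Free room around it: 19 mm to the collar's inner face at the +y end, 44 mm each way in x.
- reset_btn (a joint): Travel of the reset button (m): 0 up, 0.005 fully down. A spring: about 2 N at first, 6 N fully down; comes up by itself.
- nose_a (a point): Spring catch at the bay's +y end: tip of its steel nose (26 mm wide), 82 mm from the bay's centre and 13 mm above the gasket. From the tip the nose slopes up and outwards at 50 degrees. A spring pushes it inwards; it gives way outwards up to 8 mm. Its dark housing, 40 mm wide, begins 91 mm from the bay's centre and stands 22 mm above the gasket.
- nose_b (a point): Spring catch at the bay's -y end: tip of its steel nose (26 mm wide), 82 mm from the bay's centre and 13 mm above the gasket. From the tip the nose slopes up and outwards at 50 degrees. A spring pushes it inwards; it gives way outwards up to 8 mm. Its dark housing, 40 mm wide, begins 91 mm from the bay's centre and stands 22 mm above the gasket.
- cover: Clip-on cover of the bay, loose on the bench, right way up: black moulded lid 114 (x) by 160 (y) mm, 27.5 mm high to its flat top, with an upright grip bar on the middle of it. Hollow (inside 108 by 154 by 24 mm: 2 mm clear of the collar each side; it centres itself from 3 mm off). 0.19 to 0.31 kg. Origin: centre of the lower edge's plane; z up. It fits either way round (half turn).
- cover_grip (a point): Centre of the top face of the cover's grip bar, 53.5 mm above the cover's origin. Axes as the cover's: the bar is 64 mm long (y), 16 mm thick (x) and 26 mm high above the cover's flat top.
- cover_bead (a point): Middle of the snap bead at the cover's +y end; a like one is at the -y end. Each is 40 mm wide, reaches |y| = 85 mm, 4 to 10 mm above the lower edge. They meet the noses with the lower edge 11 mm above the gasket and snap past at about 6 mm; that takes a push of 7 to 12 N, up to 18 N if off-centre, then the force drops to nothing and the cover lands on the gasket. A firm push after that is 10 N or more.
- old_filter: Bystander, loose: used filter, a card-framed slab 84 by 88 by 24 mm. Origin: centre of the underside.
- plane: Bystander, loose: wooden hand plane 170 (x) by 52 by 95 mm. Origin: centre of the underside.
- mallet: Bystander, loose: wooden mallet, 310 mm long (x, head at +x), head 110 mm wide, 60 mm high. Origin: below the middle of its length.
- chisel: Bystander, loose: chisel 240 mm long (x, blade to +x), 24 mm wide, 22 mm high. Origin: under the blade's root.
- square: Bystander, loose: try square, stock 110 mm (y), blade 170 mm (+x), 16 mm high. Origin: under the stock's middle.
- glue: Bystander, loose: white glue bottle, 60 mm diameter, 155 mm high. Origin: centre of the underside.
- slat: Bystander, loose: wooden slat 200 (x) by 36 by 8 mm. Origin: centre of the underside.
- sanding_block: Bystander, loose: cork block 34 by 70 by 24 mm lying on the extractor's top by its far edge. Origin: centre of the underside.
Not all that is in view belongs to the job. Leave any orange look-alike of the cover alone.

How it is judged (in metres and radians):
On the way, in this order (a step that is already met when the one before it is completed fails the run):
1. the reset button is pressed fully down (at least 4.2 of 5 mm) (value of joint reset_btn above 0.0042 m), for 0.05 s.
2. the reset button has come up again (value of joint reset_btn below 0.001 m), for 0.1 s.
3. the cover is snapped home on the bay (z of cover in the frame of bay below 0.0025 m and horizontal distance between cover and bay below 0.005 m), for 0.1 s.
At the end, for the whole second after the job is handed in: Cover on the gasket, below both catches: level (2 deg), within 2.5 mm of its home height and 5 mm sideways, at rest; reset button up; hand still pressing: the fingers bear on the cover with over 4 N and the cover bears on the extractor with over 8 N, its own weight included (all of step 3 and z of cover in the frame of bay above -0.004 m and angle between cover's own z axis and vertical below 0.035 rad and linear speed of cover below 0.02 m/s and value of joint reset_btn below 0.001 m and contact force between the fingers and cover above 4 N and contact force between cover and extractor above 8 N); the arm keeps its last pose, push and grip.
It fails at once if a bystander is moved by more than 30 mm (distance of any of old_filter, plane, mallet, chisel, square, glue, slat, sanding_block from where it was at the start of the episode above 0.03 m).
It also fails if it takes over 64 s, if anything falls off the work surface, if the arm or the gripper's body presses on something with over 40 N, if the wrist force passes 120 N, or if a joint passes its speed limit or range.

ROBOT

A 7-joint arm with a two-finger parallel gripper is mounted at the origin on the work surface. World frame = base frame: x ahead of the robot, y to its left, z up, the work surface at z = 0. Lengths are in mm, angles in rad, forces in N, time in s.
With the tool pointing down it reaches from about 400 to 875 mm from the base axis. Payload 6.5 kg.
Tool frame: the origin (TCP) lies midway between the tips of the shut fingers; the grasp point (between the pads) lies 19 mm behind it (ctrl.pinch_z is the distance from the TCP to the grasp point, in mm); z points along the fingers, x is the direction in which the jaws open and shut, and the axes are right-handed (so a half turn about z gives the same grasp; the last joint's range is limited). The gripper opens to 88 mm and grips with 3 to 60 N. Pads are 18 mm wide; open, the fingers measure 123 mm over their backs; the gripper's body (75 mm by 187 mm) begins 45 mm behind the grasp point.
Start: joints at [-1.204, 0.536, -0.004, 1.538, 0.003, 1.067, -0.071], TCP at [272.614, 590.061, 238.716] pointing down, gripper open.
Joint ranges: [-2.7, 2.7], [-0.37, 2.16], [-1.27, 1.26], [0.24, 2.4], [-1.31, 4.45], [0.19, 1.91], [-2.76, 2.76]. Speed limits (rad/s): [2.39, 2.39, 3.14, 3.14, 3.14, 3.14, 3.14].

INTERFACE

Orientations are given as a unit quaternion [x, y, z, w].
In Python, from station import ctrl, imaging gives the robot as it stands. The module is installed in compiled form; this text tells all that it offers.
- The arm moves only by the tool arm_command, never from a script. Its argument "motion" is a list of rows, each a list of 3 entries, a list of its own where there are three numbers: the turn, a rotation vector about the tool's x, y, z scaled (see below), then the shift along the tool's x, y, z scaled (see below), then the opening, from 0 (shut) to 1 (fully open). A call has 1 to 12 rows; each row shifts and turns the commanded pose from where the row before left it, along the tool's axes as they then stand; what a row does not reach is not made up. The controller multiplies each number of a shift by 30 mm and each number of a turn by 0.08 rad. A row lasts 1/12 s, in which the tool goes at most 41.7 mm and 7.16 degrees, less where a joint would pass 70% of its speed; a pose out of reach is approached as far as the arm can. A call with a number of a shift or a turn outside -1 to 1 is refused whole. A call with a gripper value outside its range is refused whole. The fingers move at their own pace and stop on an object; "newtons" is the grip in N (left out, the last holds). Time passes only in rows, so rows that do not move let the fingers close. It gives the time, the measured TCP pose, the force and the opening at its end, in the units of the state.
- ctrl.sense(): the state, without advancing time (a new reading comes with each control period).
- imaging.snapshot(name): name is "scene" or "top" or "wrist"; returns (picture, depth): 420x560x3 uint8, red, green, blue; 420x560 float32, mm along the optical axis (not along the pixel's ray), 0 where there is no reading.
- imaging.camera_params(name): a dict with "K" (3x3 intrinsics, pixels), "world_from_camera" (4x4, takes a point from camera to world coordinates). Camera axes: x right, y down, z forward; pixel columns grow to the right and rows downward; lengths in mm; the calibration is good to about 2 mm. A picture is of the moment at which its call begins: read the wrist's pose just before it. camera_params takes no time and is no camera call; for the wrist camera it gives the pose at the moment of the call.
- ctrl.finish_job(): hands the job in, once; it reports no verdict.
The state is a dict: "time_s": time; "qpos": joint angles; "dq": joint speeds; "joint_torque": joint torques, N m; "tcp_pos": TCP position; "orientation": TCP orientation; "contact_force": force on the tool from outside, world axes, zero at the start; "ft_torque": the same for the moment, N m; "grip_width": opening from 0.0 (shut) to 1.0 (fully open).
Only numpy, scipy, OpenCV 4.12 (cv2) and the standard library are available. Lean on these libraries where they do the work, as an engineer would, in place of code of your own. Each camera call takes 0.05 s, during which the arm holds its last target.

## Working session

There is one attempt and no reset: what is moved stays moved. The work goes in short steps, Python scripts to look and compute and a tool call to move; the robot and the scene stay as the last step left them, time stands still between calls to the robot, and variables do not carry over. Pictures are saved under pics/ and viewed, and the job is handed in when it is done.

Besides the shell and the picture viewer there is one more tool, called after "Emit:" by a JSON object that holds its "api" and its "payload", one argument or row to a line. arm_command: Moves the arm, as the interface text tells. Its arguments: {"type":"object","properties":{"motion":{"type":"array","items":{"type":"array"}},"newtons":{"type":"number"}},"required":["motion"]}

```bash
mkdir -p pics; python3 - <<'E'
from station import ctrl, imaging
import cv2, numpy as np
s=ctrl.sense(); print({k:(np.round(v,3).tolist() if not isinstance(v,float) else v) for k,v in s.items()}, ctrl.pinch_z)
for n in ["scene","top"]:
    p,d=imaging.snapshot(n); c=imaging.camera_params(n)
    np.savez(f"pics/{n}0.npz",p=p,d=d,K=c["K"],T=c["world_from_camera"])
    cv2.imwrite(f"pics/{n}0.png",p[:,:,::-1]); print(n,np.round(c["K"],1).tolist(),np.round(c["world_from_camera"],3).tolist())
E
```

```text
{'time_s': 0.0, 'qpos': [-1.204, 0.537, -0.004, 1.539, 0.003, 1.067, -0.071], 'dq': [0.0, -0.001, 0.0, 0.001, 0.001, 0.001, 0.001], 'joint_torque': [-0.0, -57.096, 0.991, -25.161, -0.056, 0.018, 0.0], 'tcp_pos': [272.373, 589.55, 237.846], 'orientation': [0.842, 0.539, -0.001, 0.001], 'contact_force': [0.383, -0.73, 0.043], 'ft_torque': [0.048, -0.002, 0.034], 'grip_width': 0.9984558195209391} 18.700000000000003
scene [[408.6, 0.0, 282.9], [0.0, 408.6, 210.7], [0.0, 0.0, 1.0]] [[-0.871, 0.282, -0.402, 1090.75], [0.491, 0.52, -0.699, 890.983], [0.012, -0.806, -0.592, 860.409], [0.0, 0.0, 0.0, 1.0]]
top [[393.0, 0.0, 284.9], [0.0, 393.0, 202.5], [0.0, 0.0, 1.0]] [[0.022, -0.998, 0.062, 499.621], [-0.999, -0.02, 0.028, -24.663], [-0.026, -0.063, -0.998, 1225.323], [0.0, 0.0, 0.0, 1.0]]
```

View pics/scene0.png

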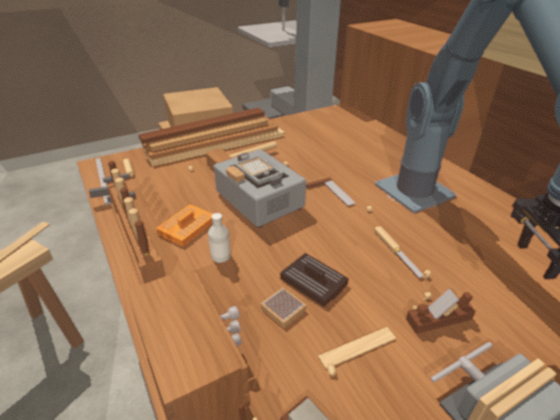

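View pics/top0.png

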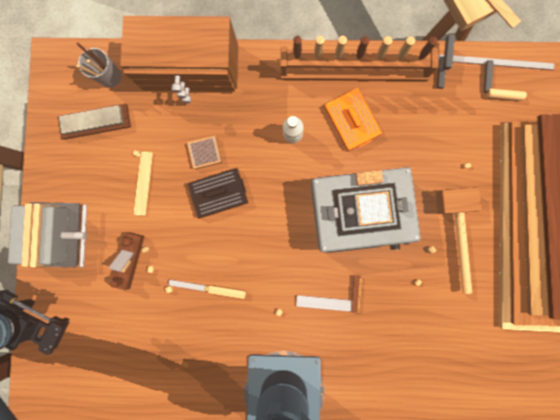

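The top view shows the extractor near (366,210), with its bay button near (349,211). The black cover is near (218,193) and the orange look-alike near (353,119). Next I'll zoom in on the extractor and cover and measure them.

```bash
cat > h.py <<'E'
import numpy as np, cv2
def load(n):
    z=np.load(f"pics/{n}.npz"); return z["p"],z["d"],z["K"],z["T"]
def pts(d,K,T):
    v,u=np.mgrid[:d.shape[0],:d.shape[1]]
    c=np.stack([(u-K[0,2])/K[0,0]*d,(v-K[1,2])/K[1,1]*d,d],-1)
    return c@T[:3,:3].T+T[:3,3]
def ray(u,v,K,T,z):
    r=T[:3,:3]@np.array([(u-K[0,2])/K[0,0],(v-K[1,2])/K[1,1],1]); o=T[:3,3]
    return o+r*(z-o[2])/r[2]
E
python3 - <<'E'
from h import *
p,d,K,T=load("top0"); P=pts(d,K,T)
def crop(u0,u1,v0,v1,k): return cv2.resize(p[v0:v1,u0:u1,::-1],None,fx=k,fy=k,interpolation=cv2.INTER_CUBIC)
a=crop(300,430,160,260,5); b=crop(180,260,155,230,5)
cv2.imwrite("pics/ex.png",a); cv2.imwrite("pics/cov.png",b)
z=P[...,2]
for r in [(302,428,160,260),(185,255,160,225)]:
    zz=z[r[2]:r[3],r[0]:r[1]]; h,e=np.histogram(zz,bins=np.arange(-10,170,4)); print([(int(e[i]),int(h[i])) for i in range(len(h)) if h[i]>5])
def rect(m,u0,u1,v0,v1,tag):
    mm=np.zeros_like(m,np.uint8); mm[v0:v1,u0:u1]=m[v0:v1,u0:u1]
    n,l,s,c=cv2.connectedComponentsWithStats(mm); i=1+np.argmax(s[1:,4]); q=P[l==i]
    print(tag,s[i,4],cv2.minAreaRect(q[:,:2].astype(np.float32)),np.median(q[:,2]))
rect((z>112)&(z<140),302,428,160,260,"case")
rect((z>16)&(z<40),185,255,160,225,"coverbody")
rect((z>43)&(z<70),185,255,160,225,"bar")
E
```

```text
[(-6, 280), (-2, 2292), (2, 2055), (6, 185), (26, 6), (50, 10), (86, 8), (90, 16), (94, 25), (98, 27), (102, 35), (106, 31), (110, 15), (114, 42), (118, 163), (122, 1492), (126, 2608), (130, 905), (134, 631), (138, 633), (142, 410), (146, 239), (150, 331), (154, 49)]
[(-6, 108), (-2, 1059), (2, 1071), (6, 132), (10, 39), (14, 27), (18, 30), (22, 211), (26, 955), (30, 708), (34, 69), (38, 6), (50, 46), (54, 55), (58, 10)]
case 6183 ((553.7841796875, -219.4516143798828), (211.84786987304688, 281.2998046875), 7.839773178100586) 127.82135021574209
coverbody 1827 ((600.973876953125, 218.5680389404297), (114.39747619628906, 168.02874755859375), 18.83502197265625) 29.525435320152155
bar 119 ((600.1707153320312, 218.41458129882812), (16.670570373535156, 62.482757568359375), 17.132980346679688) 54.168385859273485
```

View pics/ex.png

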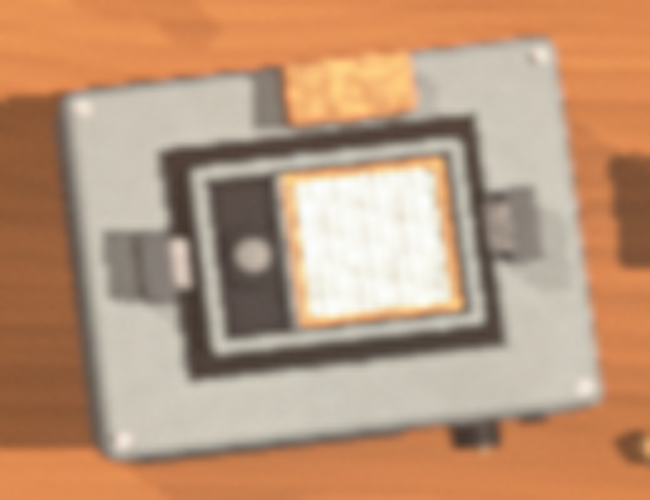

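View pics/cov.png

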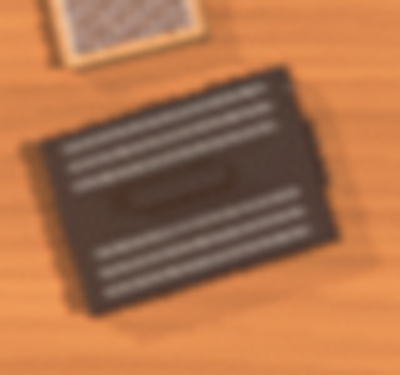

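```bash
cat >> h.py <<'E'
from station import ctrl, imaging
from scipy.spatial.transform import Rotation as R
def rel(target_xyz, yaw_deg=None, s=None):
    s=s or ctrl.sense(); M=R.from_quat(s["orientation"]).as_matrix()
    d=M.T@(np.array(target_xyz)-s["tcp_pos"])
    out=np.round(d/30,2)
    yaw=np.degrees(np.arctan2(M[1,0],M[0,0]))
    print("t",round(s["time_s"],2),"tcp",np.round(s["tcp_pos"],1),"yaw",round(yaw,2),"tilt z",np.round(M[:,2],4),"F",np.round(s["contact_force"],1),"g",round(s["grip_width"],3))
    print("shift units tool:",out, "" if yaw_deg is None else "turn tool-z units: %.2f"%(-np.radians((yaw_deg-yaw+90)%180-90)/0.08))
def rect_mask(P,m,box):
    u0,u1,v0,v1=box; mm=np.zeros(m.shape,np.uint8); mm[v0:v1,u0:u1]=m[v0:v1,u0:u1]
    n,l,s,c=cv2.connectedComponentsWithStats(mm); i=1+np.argmax(s[1:,4]); return l==i
E
python3 - <<'E'
from h import *
p,d,K,T=load("top0")
f=lambda x,y:(300+x/5-.4,160+y/5-.4)
c=[f(162,152),f(470,118),f(503,343),f(190,378)]
Q=[ray(u,v,K,T,128) for u,v in c]; print(np.round(Q,1).tolist()); 
print("gasket",cv2.minAreaRect(np.array(Q)[:,:2].astype(np.float32)))
c=[f(190,172),f(464,140),f(482,325),f(212,356)]
Q=[ray(u,v,K,T,142) for u,v in c]
print("collar",cv2.minAreaRect(np.array(Q)[:,:2].astype(np.float32)))
b=ray(*f(252,255),K,T,146); print("btn",b)
a=np.radians(7.84); print("bay from btn",b[:2]-47*np.array([-np.sin(a),np.cos(a)]))
rel([480,-170,330],7.8)
w=imaging.camera_params("wrist"); s=ctrl.sense()
Tt=np.eye(4);Tt[:3,:3]=R.from_quat(s["orientation"]).as_matrix();Tt[:3,3]=s["tcp_pos"]
print(np.round(np.linalg.inv(Tt)@w["world_from_camera"],2).tolist(),np.round(w["K"],1).tolist())
E
```

```text
[[605.7, -125.1, 128.0], [628.1, -296.0, 128.0], [503.3, -314.7, 128.0], [480.1, -142.4, 128.0]]
gasket ((554.4966430664062, -219.92953491210938), (126.774169921875, 174.25283813476562), 7.663487434387207)
collar ((553.4220581054688, -221.06207275390625), (101.83515930175781, 151.81849670410156), 7.821855068206787)
btn [ 548.30817884 -173.42254703  146.        ]
bay from btn [ 554.7193178  -219.98323106]
t 0.1 tcp [272.4 589.6 238. ] yaw 65.21 tilt z [-5.0e-04 -1.4e-03 -1.0e+00] F [ 0.3 -0.3 -0.6] g 0.997
shift units tool: [-20.09  16.9   -3.04] turn tool-z units: 12.52
[[1.0, -0.0, -0.0, -0.39], [0.0, 0.96, 0.28, -72.15], [-0.0, -0.28, 0.96, -146.81], [0.0, 0.0, 0.0, 1.0]] [[294.3, 0.0, 279.2], [0.0, 294.3, 212.0], [0.0, 0.0, 1.0]]
```

Emit:
{"api": "arm_command", "payload": {
  "motion": [
    [[0, 0, 1], [0, 0, -0.3], 0],
    [[0, 0, 1], [0, 0, -0.3], 0],
    [[0, 0, 1], [0, 0, -0.3], 0],
    [[0, 0, 1], [0, 0, -0.3], 0],
    [[0, 0, 1], [0, 0, -0.3], 0],
    [[0, 0, 1], [0, 0, -0.3], 0],
    [[0, 0, 1], [0, 0, -0.3], 0],
    [[0, 0, 1], [0, 0, -0.3], 0],
    [[0, 0, 1], [0, 0, -0.3], 0],
    [[0, 0, 1], [0, 0, -0.3], 0],
    [[0, 0, 1], [0, 0, -0.3], 0],
    [[0, 0, 0.52], [0, 0, 0], 0]
  ],
  "newtons": 30
}}

```text
time_s: 1.1
tcp_pos: [272.9, 590.6, 339.3]
orientation: [0.994, 0.106, 0.0, -0.001]
contact_force: [1.4, 0.5, 0.2]
grip_width: 0.118
```

```bash
python3 -c "
from h import *
rel([548.3,-173.4,320],7.8)"
```

```text
t 1.1 tcp [272.9 590.6 339.3] yaw 12.16 tilt z [ 8.0e-04  1.9e-03 -1.0e+00] F [1.4 0.5 0.2] g 0.118
shift units tool: [ 3.61 26.83  0.6 ] turn tool-z units: 0.95
```

Emit:
{"api": "arm_command", "payload": {
  "motion": [
    [[0, 0, 0.95], [0, 0, 0], 0],
    [[0, 0, 0], [0.21, 1, 0], 0],
    [[0, 0, 0], [0.21, 1, 0], 0],
    [[0, 0, 0], [0.21, 1, 0], 0],
    [[0, 0, 0], [0.21, 1, 0], 0],
    [[0, 0, 0], [0.21, 1, 0], 0],
    [[0, 0, 0], [0.21, 1, 0], 0],
    [[0, 0, 0], [0.21, 1, 0], 0],
    [[0, 0, 0], [0.21, 1, 0], 0],
    [[0, 0, 0], [0.21, 1, 0], 0],
    [[0, 0, 0], [0.21, 1, 0], 0],
    [[0, 0, 0], [0.21, 1, 0], 0]
  ]
}}

```text
time_s: 2.1
tcp_pos: [387.5, 271.3, 337.5]
orientation: [0.998, 0.07, -0.0, 0.0]
contact_force: [1.5, 0.3, 0.7]
grip_width: 0.004
```

Emit:
{"api": "arm_command", "payload": {
  "motion": [
    [[0, 0, 0], [0.21, 1, 0], 0],
    [[0, 0, 0], [0.21, 1, 0], 0],
    [[0, 0, 0], [0.21, 1, 0], 0],
    [[0, 0, 0], [0.21, 1, 0], 0],
    [[0, 0, 0], [0.21, 1, 0], 0],
    [[0, 0, 0], [0.21, 1, 0], 0],
    [[0, 0, 0], [0.21, 1, 0], 0],
    [[0, 0, 0], [0.21, 1, 0], 0],
    [[0, 0, 0], [0.21, 1, 0], 0],
    [[0, 0, 0], [0.21, 1, 0], 0],
    [[0, 0, 0], [0.21, 1, 0], 0],
    [[0, 0, 0], [0, 0, 0], 0]
  ]
}}

```text
time_s: 3.1
tcp_pos: [502.9, -50.3, 337.9]
orientation: [0.998, 0.066, 0.0, 0.002]
contact_force: [0.3, 0.0, 0.1]
grip_width: 0.004
```

```bash
python3 -c "
from h import *
rel([548.3,-173.4,320],7.8)"
```

```text
t 3.1 tcp [502.9 -50.3 337.9] yaw 7.6 tilt z [ 0.001  -0.0032 -1.    ] F [0.3 0.  0.1] g 0.004
shift units tool: [0.96 4.27 0.61] turn tool-z units: -0.04
```

Emit:
{"api": "arm_command", "payload": {
  "motion": [
    [[0, 0, 0], [0.24, 1, 0.15], 0],
    [[0, 0, 0], [0.24, 1, 0.15], 0],
    [[0, 0, 0], [0.24, 1, 0.15], 0],
    [[0, 0, 0], [0.24, 1, 0.15], 0],
    [[0, 0, 0], [0, 0.27, 0], 0],
    [[0, 0, 0], [0, 0, 0], 0],
    [[0, 0, 0], [0, 0, 0], 0]
  ]
}}

```text
time_s: 3.68
tcp_pos: [548.3, -166.1, 319.4]
orientation: [0.998, 0.07, -0.0, -0.0]
contact_force: [0.6, 1.4, 0.1]
grip_width: 0.006
```

```bash
python3 -c "
from h import *
rel([548.3,-173.4,320],7.8)
c=imaging.camera_params('wrist');p,d=imaging.snapshot('wrist')
np.savez('pics/w1.npz',p=p,d=d,K=c['K'],T=c['world_from_camera']); cv2.imwrite('pics/w1.png',p[:,:,::-1])"
```

```text
t 3.68 tcp [ 548.3 -166.1  319.4] yaw 8.02 tilt z [-1.e-03  7.e-04 -1.e+00] F [0.6 1.4 0.1] g 0.006
shift units tool: [-0.04  0.24 -0.02] turn tool-z units: 0.05
```

View pics/w1.png

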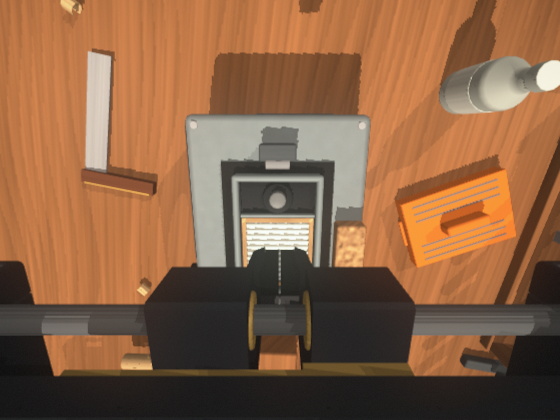

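The wrist view shows the button at about (278,199), the collar's +y edge at row ~176, and nose_a at about (278,162). The filter is below the button.

```bash
python3 - <<'E'
from h import *
p,d,K,T=load("w1"); P=pts(d,K,T)
cv2.imwrite("pics/w1c.png",cv2.resize(p[140:280,200:360,::-1],None,fx=5,fy=5,interpolation=cv2.INTER_CUBIC)[:600])
g=p[185:213,262:294].astype(int).sum(2); print(np.round(g[::3,::3]))
print("btn",ray(278,199,K,T,146), P[199,278], "gasket/case z", P[220,200], P[130,300])
E
```

```text
[[190 177 141 162 183 170 183 170 148 157 189]
 [202 165 185 197 158 156 160 173 189 151 183]
 [194 187 199 187 202 235 212 154 194 185 196]
 [176 202 200 229 424 444 430 268 172 200 161]
 [182 207 196 433 454 458 454 437 185 199 178]
 [189 208 229 456 462 471 463 453 222 202 189]
 [201 214 213 473 495 501 485 464 210 210 200]
 [210 201 220 284 516 534 500 296 222 201 217]
 [165 183 212 230 231 242 231 229 217 174 171]
 [180 175 177 191 222 240 227 196 180 179 182]]
btn [ 547.95895098 -173.04476203  146.        ] [ 547.91585376 -172.67577804  147.50833269] gasket/case z [ 458.32573286 -217.10291979  126.16679244] [561.92789856 -96.2001583  125.42821117]
```

View pics/w1c.png

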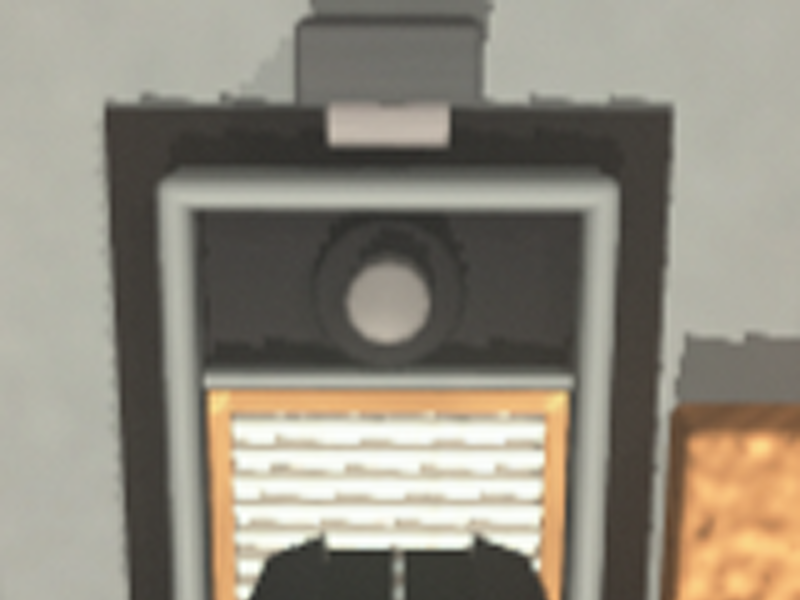

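```bash
python3 - <<'E'
from h import *
p,d,K,T=load("w1")
f=lambda x,y:(200+x/5-.4,140+y/5-.4)
print("btn",ray(*f(388,302),K,T,146))
a=ray(*f(107,105),K,T,128);b=ray(*f(670,105),K,T,128); v=b-a;print("gasket edge",a,b,np.hypot(*v[:2]),np.degrees(np.arctan2(v[1],v[0])))
y=np.radians(7.8); ex=np.array([np.cos(y),np.sin(y)]);ey=np.array([-np.sin(y),np.cos(y)])
print("bay from gasket",(a+b)[:2]/2-88*ey,"from btn",ray(*f(388,302),K,T,146)[:2]-47*ey)
print("nose", ray(*f(389,148),K,T,141)[:2]-82*ey)
print("collar corners", [ray(*f(*q),K,T,142) for q in [(160,185),(617,185)]])
rel([547.8,-173.6,152],7.8)
E
```

```text
btn [ 547.23008586 -174.31201317  146.        ]
gasket edge [ 477.91943178 -141.90259132  128.        ] [ 604.99108459 -124.03240379  128.        ] 128.32205012945957 8.005054435265023
bay from gasket [ 553.39822856 -220.15330751] from btn [ 553.60871777 -220.87716167]
nose [ 553.90148001 -222.05081288]
collar corners [array([ 493.56599319, -155.8758277 ,  142.        ]), array([ 593.96702121, -141.7482963 ,  142.        ])]
t 3.73 tcp [ 548.5 -165.2  319.5] yaw 8.12 tilt z [-6.0e-04  1.2e-03 -1.0e+00] F [ 0.2  0.2 -0. ] g 0.002
shift units tool: [-0.06  0.28  5.58] turn tool-z units: 0.07
```

Emit:
{"api": "arm_command", "payload": {
  "motion": [
    [[0, 0, 0.05], [-0.05, 0.28, 1], 0],
    [[0, 0, 0], [0, 0, 1], 0],
    [[0, 0, 0], [0, 0, 1], 0],
    [[0, 0, 0], [0, 0, 1], 0],
    [[0, 0, 0], [0, 0, 0.8], 0],
    [[0, 0, 0], [0, 0, 0.5], 0],
    [[0, 0, 0], [0, 0, 0.3], 0],
    [[0, 0, 0], [0, 0, 0], 0],
    [[0, 0, 0], [0, 0, 0], 0]
  ]
}}

```text
time_s: 4.48
tcp_pos: [548.8, -174.3, 152.3]
orientation: [0.998, 0.069, 0.0, -0.0]
contact_force: [1.0, -0.3, 0.9]
grip_width: 0.005
```

```bash
python3 -c "
from h import *
rel([547.6,-173.8,140],7.85)"
```

```text
t 4.48 tcp [ 548.8 -174.3  152.3] yaw 7.9 tilt z [ 6.e-04  4.e-04 -1.e+00] F [ 1.  -0.3  0.9] g 0.005
shift units tool: [-0.04 -0.02  0.41] turn tool-z units: 0.01
```

Emit:
{"api": "arm_command", "payload": {
  "motion": [
    [[0, 0, 0], [-0.03, 0, 0.15], 0],
    [[0, 0, 0], [0, 0, 0.1], 0],
    [[0, 0, 0], [0, 0, 0.07], 0],
    [[0, 0, 0], [0, 0, 0.05], 0],
    [[0, 0, 0], [0, 0, 0], 0],
    [[0, 0, 0], [0, 0, 0], 0]
  ]
}}

```text
time_s: 4.98
tcp_pos: [548.4, -175.5, 141.5]
orientation: [0.998, 0.068, 0.001, -0.0]
contact_force: [0.4, 1.4, 5.7]
grip_width: 0.005
```

Emit:
{"api": "arm_command", "payload": {
  "motion": [
    [[0, 0, 0], [0, 0, 0.05], 0],
    [[0, 0, 0], [0, 0, 0.05], 0],
    [[0, 0, 0], [0, 0, 0], 0],
    [[0, 0, 0], [0, 0, 0], 0]
  ]
}}

```text
time_s: 5.32
tcp_pos: [548.5, -175.6, 141.1]
orientation: [0.998, 0.068, 0.001, -0.001]
contact_force: [-8.6, 5.5, 32.3]
grip_width: 0.003
```

Emit:
{"api": "arm_command", "payload": {
  "motion": [
    [[0, 0, 0], [0, 0, -0.3], 0],
    [[0, 0, 0], [0, 0, -0.6], 0],
    [[0, 0, 0], [0, 0, -1], 0],
    [[0, 0, 0], [0, 0, -1], 0],
    [[0, 0, 0], [0, 0, -1], 0.5],
    [[0, 0, 0], [0, 0, -1], 0.5],
    [[0, 0, 0], [0, 0, 0], 0.5],
    [[0, 0, 0], [0, 0, 0], 0.5]
  ]
}}

```text
time_s: 5.98
tcp_pos: [548.2, -175.9, 286.1]
orientation: [0.998, 0.068, 0.002, 0.0]
contact_force: [0.1, 0.4, -0.6]
grip_width: 0.283
```

```bash
python3 -c "
from h import *
c=imaging.camera_params('wrist');p,d=imaging.snapshot('wrist')
np.savez('pics/w2.npz',p=p,d=d,K=c['K'],T=c['world_from_camera']); cv2.imwrite('pics/w2.png',p[:,:,::-1])
rel([600.6,218.5,260],18)"
```

```text
t 6.03 tcp [ 547.4 -175.4  284.6] yaw 7.82 tilt z [ 4.e-04  3.e-04 -1.e+00] F [-0.7  0.  -0.5] g 0.327
shift units tool: [  3.54 -12.77   0.82] turn tool-z units: -2.22
```

View pics/w2.png

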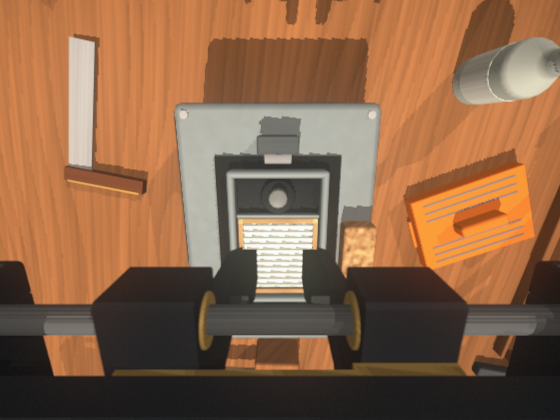

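The button reads up again, at (278,198). Next I'll move toward the cover, stopping about 60 mm short on its −y side so the fingers don't hide it.

Emit:
{"api": "arm_command", "payload": {
  "motion": [
    [[0, 0, -0.3], [0.36, -1, 0], 0.6],
    [[0, 0, 0], [0.36, -1, 0], 0.6],
    [[0, 0, 0], [0.36, -1, 0], 0.6],
    [[0, 0, 0], [0.36, -1, 0], 0.6],
    [[0, 0, 0], [0.36, -1, 0], 0.6],
    [[0, 0, 0], [0.36, -1, 0], 0.6],
    [[0, 0, 0], [0.36, -1, 0], 0.6],
    [[0, 0, 0], [0.36, -1, 0], 0.6],
    [[0, 0, 0], [0.36, -1, 0], 0.6],
    [[0, 0, -0.9], [0.1, -1, 0], 0.6],
    [[0, 0, -1], [0, -0.7, 0.4], 0.6],
    [[0, 0, 0], [0, 0, 0.4], 0.6]
  ]
}}

```text
time_s: 7.03
tcp_pos: [592.6, 163.4, 258.3]
orientation: [0.987, 0.161, -0.001, -0.001]
contact_force: [-1.1, 0.1, -0.9]
grip_width: 0.598
```

Emit:
{"api": "arm_command", "payload": {
  "motion": [
    [[0, 0, 0], [0, 0, 0], 0.6],
    [[0, 0, 0], [0, 0, 0], 0.6]
  ]
}}

```text
time_s: 7.2
tcp_pos: [593.4, 155.3, 259.0]
orientation: [0.988, 0.154, -0.002, 0.001]
contact_force: [-0.0, -0.6, 0.7]
grip_width: 0.599
```

```bash
python3 -c "
from h import *
c=imaging.camera_params('wrist');p,d=imaging.snapshot('wrist')
np.savez('pics/w3.npz',p=p,d=d,K=c['K'],T=c['world_from_camera']); cv2.imwrite('pics/w3.png',p[:,:,::-1])
rel([600.6,218.5,120],18)
P=pts(d,c['K'],c['world_from_camera']); z=P[...,2]
for lo,hi,t in [(16,40,'body'),(44,70,'bar')]:
    m=rect_mask(P,(z>lo)&(z<hi)&(abs(P[...,0]-600)<120)&(abs(P[...,1]-218)<120),(0,560,0,420)); q=P[m]; print(t,len(q),cv2.minAreaRect(q[:,:2].astype(np.float32)),np.median(q[:,2]), np.argwhere(m).min(0),np.argwhere(m).max(0))
"
```

```text
t 7.25 tcp [594.2 154.8 260. ] yaw 17.71 tilt z [-0.0013 -0.0017 -1.    ] F [ 0.5  0.1 -0. ] g 0.599
shift units tool: [ 0.86 -1.96  4.66] turn tool-z units: -0.06
body 11300 ((599.7399291992188, 217.68280029296875), (114.05413818359375, 160.2256622314453), 18.738845825195312) 28.305390600735592 [ 67 252] [200 348]
bar 747 ((599.6895751953125, 217.73141479492188), (16.050630569458008, 62.49267578125), 18.86448097229004) 53.714834302716554 [110 294] [165 308]
```

View pics/w3.png

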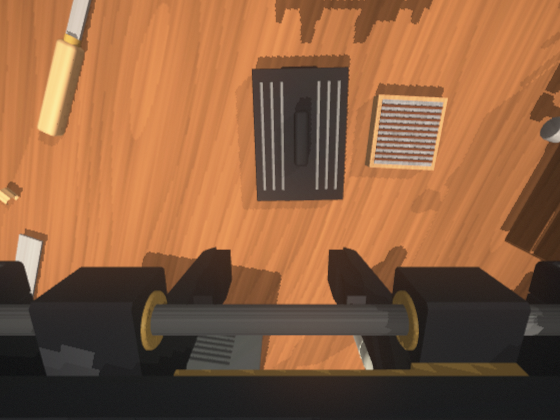

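Cover centre is about (600,218), yaw about 18.8°; the wrist and top views agree within 1 mm. Its bar is at pixel (301,137). Next I'll move above it.

Emit:
{"api": "arm_command", "payload": {
  "motion": [
    [[0, 0, -0.2], [0.3, -0.65, 1], 0.6],
    [[0, 0, 0], [0.3, -0.65, 1], 0.6],
    [[0, 0, 0], [0.25, -0.65, 1], 0.6],
    [[0, 0, 0], [0, 0, 1], 0.6],
    [[0, 0, 0], [0, 0, 0.65], 0.6],
    [[0, 0, 0], [0, 0, 0], 0.6],
    [[0, 0, 0], [0, 0, 0], 0.6],
    [[0, 0, 0], [0, 0, 0], 0.6]
  ]
}}

```text
time_s: 7.92
tcp_pos: [601.6, 219.4, 123.0]
orientation: [0.987, 0.162, 0.001, 0.0]
contact_force: [0.4, 0.2, 0.0]
grip_width: 0.601
```

```bash
python3 -c "
from h import *
rel([600,218,30],18.8)"
```

```text
t 7.92 tcp [601.6 219.4 123. ] yaw 18.69 tilt z [ 2.7e-03  3.0e-04 -1.0e+00] F [0.4 0.2 0. ] g 0.601
shift units tool: [-0.07  0.02  3.1 ] turn tool-z units: -0.02
```

Emit:
{"api": "arm_command", "payload": {
  "motion": [
    [[0, 0, 0], [-0.06, 0.02, 0.9], 0.6],
    [[0, 0, 0], [0, 0, 0.9], 0.6],
    [[0, 0, 0], [0, 0, 0.6], 0.6],
    [[0, 0, 0], [0, 0, 0.3], 0.6],
    [[0, 0, 0], [0, 0, 0.25], 0.6],
    [[0, 0, 0], [0, 0, 0.1], 0.6],
    [[0, 0, 0], [0, 0, 0], 0.6],
    [[0, 0, 0], [0, 0, 0], 0.6]
  ]
}}

```text
time_s: 8.58
tcp_pos: [599.4, 219.5, 30.9]
orientation: [0.987, 0.163, 0.001, -0.0]
contact_force: [0.0, -0.3, 0.0]
grip_width: 0.6
```

Emit:
{"api": "arm_command", "payload": {
  "motion": [
    [[0, 0, 0], [0, 0, 0.03], 0],
    [[0, 0, 0], [0, 0, 0], 0],
    [[0, 0, 0], [0, 0, 0], 0],
    [[0, 0, 0], [0, 0, 0], 0],
    [[0, 0, 0], [0, 0, 0], 0],
    [[0, 0, 0], [0, 0, 0], 0],
    [[0, 0, 0], [0, 0, 0], 0],
    [[0, 0, 0], [0, 0, 0], 0],
    [[0, 0, 0], [0, 0, 0], 0],
    [[0, 0, 0], [0, 0, 0], 0]
  ],
  "newtons": 45
}}

```text
time_s: 9.42
tcp_pos: [598.6, 219.4, 28.8]
orientation: [0.987, 0.164, 0.0, -0.0]
contact_force: [0.8, 0.5, 1.2]
grip_width: 0.177
```

```bash
python3 -c "
from h import *
rel([600,218,260],18.8)"
```

```text
t 9.42 tcp [598.6 219.4  28.8] yaw 18.82 tilt z [ 2.e-04  1.e-04 -1.e+00] F [0.8 0.5 1.2] g 0.177
shift units tool: [ 0.03  0.06 -7.71] turn tool-z units: 0.00
```

Emit:
{"api": "arm_command", "payload": {
  "motion": [
    [[0, 0, 0], [0, 0, -0.3], 0],
    [[0, 0, 0], [0, 0, -0.6], 0],
    [[0, 0, 0], [0, 0, -0.8], 0],
    [[0, 0, 0], [0, 0, -0.8], 0],
    [[0, 0, 0], [0, 0, -0.8], 0],
    [[0, 0, 0], [0, 0, -0.8], 0],
    [[0, 0, 0], [0, 0, -0.8], 0],
    [[0, 0, 0], [0, 0, -0.8], 0],
    [[0, 0, 0], [0, 0, -0.8], 0],
    [[0, 0, 0], [0, 0, -0.8], 0],
    [[0, 0, 0], [0, 0, -0.4], 0],
    [[0, 0, 0], [0, 0, 0], 0]
  ]
}}

```text
time_s: 10.42
tcp_pos: [599.8, 219.5, 262.7]
orientation: [0.987, 0.163, 0.002, -0.001]
contact_force: [1.1, 0.3, -3.0]
grip_width: 0.176
```

```bash
python3 -c "
from h import *
rel([553.8,-220.5,260],7.85)
c=imaging.camera_params('wrist');p,d=imaging.snapshot('wrist')
np.savez('pics/w4.npz',p=p,d=d,K=c['K'],T=c['world_from_camera']); cv2.imwrite('pics/w4.png',p[:,:,::-1])
"
```

```text
t 10.42 tcp [599.8 219.5 262.7] yaw 18.8 tilt z [ 0.0043  0.0021 -1.    ] F [ 1.1  0.3 -3. ] g 0.176
shift units tool: [-6.18 13.39  0.05] turn tool-z units: 2.39
```

View pics/w4.png

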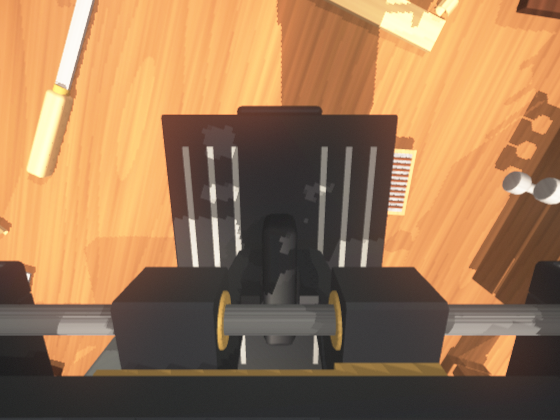

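The cover is held. Its +y edge runs (163,116)–(396,116), with the bead at about (280,108), roughly centred in the gripper. Next I'll measure its offset and tilt in the tool frame.

```bash
cat > held.py <<'E'
from h import *
def held(n,s):
    p,d,K,T=load(n); P=pts(d,K,T)
    M=R.from_quat(s["orientation"]).as_matrix(); Q=(P-s["tcp_pos"])@M
    m=(abs(Q[...,2]-2)<12)&(Q[...,1]<-35)&(Q[...,1]>-100)&(abs(Q[...,0])<70)
    q=Q[m]; A=np.c_[q[:,:2],np.ones(len(q))]; c=np.linalg.lstsq(A,q[:,2],rcond=None)[0]
    print("plane slope x,y deg",np.degrees(c[:2]),"z at tcp",c[2],len(q))
    e=cv2.minAreaRect(q[:,:2].astype(np.float32)); print(e)
    for lo in range(-90,-30,15):
        k=q[(q[:,1]>lo)&(q[:,1]<lo+15)]; print(lo,k[:,0].min().round(1),k[:,0].max().round(1))
    k=q[abs(q[:,0])>28]; print("y end",np.percentile(k[:,1],[0,.5,1]).round(1))
E
python3 -c "
from held import *
held('w4',ctrl.sense())"
```

```text
plane slope x,y deg [-0.12414472 -0.27943847] z at tcp -2.0210135166839525 19622
((1.3859596252441406, -56.108821868896484), (42.22035598754883, 114.35013580322266), 89.99639129638672)
-90 -55.4 58.5
-75 -55.7 58.4
-60 -55.8 58.6
-45 -55.6 58.2
y end [-77.2 -77.1 -77.1]
```

Emit:
{"api": "arm_command", "payload": {
  "motion": [
    [[0, 0, 0.8], [0, 0, 0], 0],
    [[0, 0, 0.8], [0, 0, 0], 0],
    [[0, 0, 0.79], [-0.1, 0.4, 0], 0],
    [[0, 0, 0], [-0.2, 0.8, 0], 0],
    [[0, 0, 0], [-0.2, 0.8, 0], 0],
    [[0, 0, 0], [-0.2, 0.8, 0], 0],
    [[0, 0, 0], [-0.2, 0.8, 0], 0],
    [[0, 0, 0], [-0.2, 0.8, 0], 0],
    [[0, 0, 0], [-0.2, 0.8, 0], 0],
    [[0, 0, 0], [-0.2, 0.8, 0], 0],
    [[0, 0, 0], [-0.2, 0.8, 0], 0],
    [[0, 0, 0], [-0.2, 0.8, 0], 0]
  ]
}}

```text
time_s: 11.47
tcp_pos: [572.4, -15.4, 257.7]
orientation: [0.998, 0.069, -0.002, 0.0]
contact_force: [0.1, -0.2, -2.1]
grip_width: 0.175
```

Emit:
{"api": "arm_command", "payload": {
  "motion": [
    [[0, 0, 0], [-0.2, 0.8, 0], 0],
    [[0, 0, 0], [-0.2, 0.8, 0], 0],
    [[0, 0, 0], [-0.2, 0.8, 0], 0],
    [[0, 0, 0], [-0.2, 0.8, 0], 0],
    [[0, 0, 0], [-0.2, 0.8, 0], 0],
    [[0, 0, 0], [-0.2, 0.8, 0], 0],
    [[0, 0, 0], [-0.2, 0.8, 0], 0],
    [[0, 0, 0], [-0.2, 0.6, 0], 0],
    [[0, 0, 0], [0, 0.4, 0], 0],
    [[0, 0, 0], [0, 0, 0], 0],
    [[0, 0, 0], [0, 0, 0], 0]
  ]
}}

```text
time_s: 12.38
tcp_pos: [553.3, -216.4, 258.6]
orientation: [0.998, 0.068, -0.001, -0.0]
contact_force: [0.1, 0.7, -2.9]
grip_width: 0.179
```

```bash
python3 -c "
from h import *
rel([553,-218.5,195],7.85)"
```

```text
t 12.38 tcp [ 553.3 -216.4  258.6] yaw 7.84 tilt z [-1.6e-03  9.0e-04 -1.0e+00] F [ 0.1  0.7 -2.9] g 0.179
shift units tool: [-0.02  0.07  2.12] turn tool-z units: -0.00
```

Emit:
{"api": "arm_command", "payload": {
  "motion": [
    [[0, 0, 0], [0, 0.07, 0.7], 0],
    [[0, 0, 0], [0, 0, 0.7], 0],
    [[0, 0, 0], [0, 0, 0.6], 0],
    [[0, 0, 0], [0, 0, 0.2], 0],
    [[0, 0, 0], [0, 0, 0], 0],
    [[0, 0, 0], [0, 0, 0], 0],
    [[0, 0, 0], [0, 0, 0], 0]
  ]
}}

```text
time_s: 12.97
tcp_pos: [554.7, -218.9, 194.9]
orientation: [0.998, 0.069, 0.001, 0.0]
contact_force: [0.3, -0.7, -3.4]
grip_width: 0.177
```

```bash
python3 -c "
from held import *
rel([553,-218.5,185],7.85)
for n in ['wrist','scene','top']:
    c=imaging.camera_params(n);p,d=imaging.snapshot(n)
    np.savez('pics/%s5.npz'%n,p=p,d=d,K=c['K'],T=c['world_from_camera']); cv2.imwrite('pics/%s5.png'%n,p[:,:,::-1])
held('wrist5',ctrl.sense())
p=load('scene5')[0]; cv2.imwrite('pics/scene5c.png',cv2.resize(p[120:240,190:330,::-1],None,fx=5,fy=5,interpolation=cv2.INTER_CUBIC))
"
```

```text
t 12.97 tcp [ 554.7 -218.9  194.9] yaw 7.91 tilt z [ 1.8e-03 -4.0e-04 -1.0e+00] F [ 0.3 -0.7 -3.4] g 0.177
shift units tool: [-0.06 -0.02  0.33] turn tool-z units: 0.01
plane slope x,y deg [ 0.05106506 -0.28918318] z at tcp 0.043034525962135695 19878
((0.5283012390136719, -56.36595153808594), (42.72932815551758, 114.58649444580078), 89.99571228027344)
-90 -56.2 57.2
-75 -56.5 57.7
-60 -56.3 57.5
-45 -56.8 57.8
y end [-77.7 -77.7 -77.6]
```

View pics/wrist5.png

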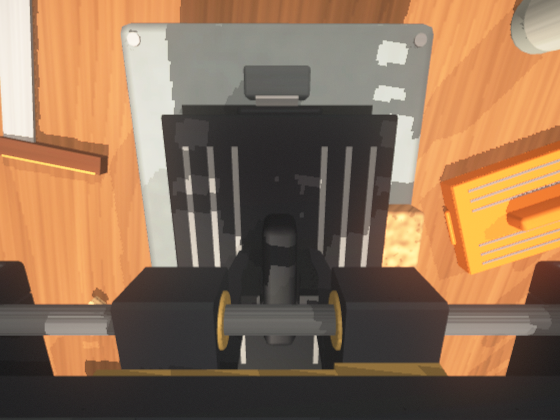

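View pics/scene5c.png

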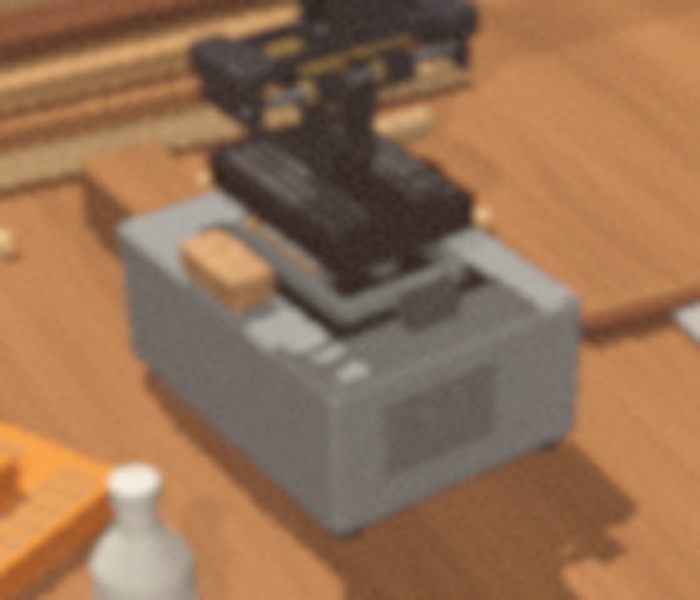

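```bash
python3 - <<'E'
from h import *
p,d,K,T=load("wrist5")
cv2.imwrite("pics/w5c.png",cv2.resize(p[50:150,150:310,::-1],None,fx=5,fy=5,interpolation=cv2.INTER_CUBIC))
cv2.imwrite("pics/w5d.png",cv2.resize(p[50:150,270:430,::-1],None,fx=5,fy=5,interpolation=cv2.INTER_CUBIC))
E
```

```text
(no output)
```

View pics/w5c.png

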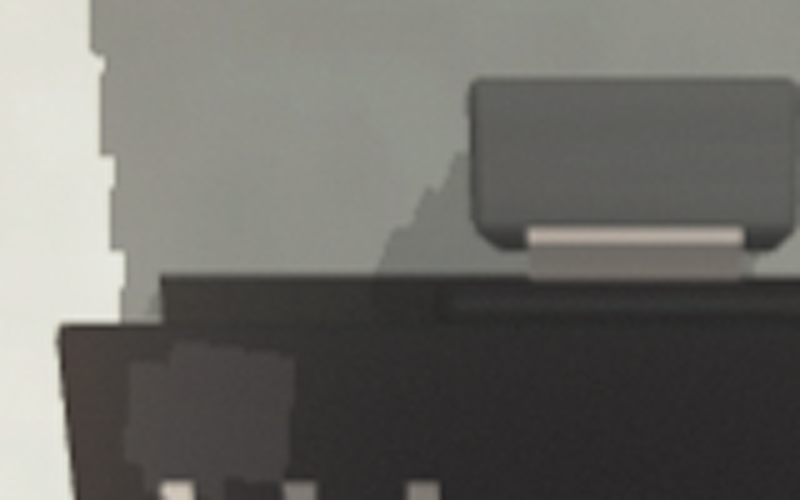

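View pics/w5d.png

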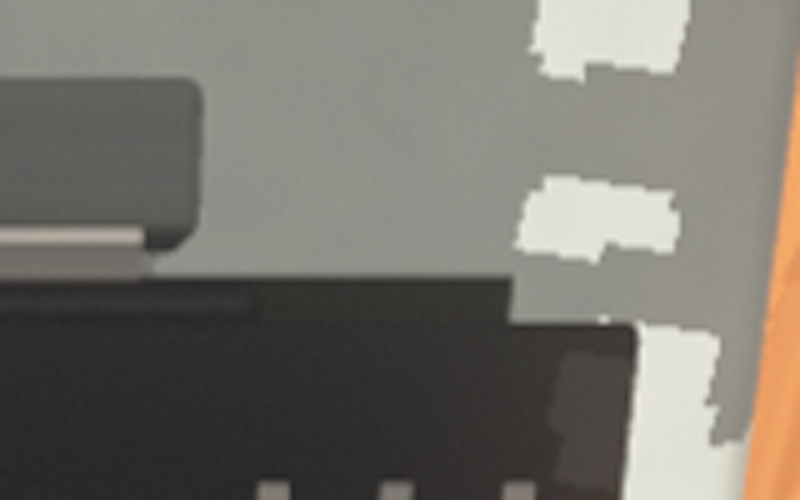

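```bash
python3 - <<'E'
from h import *
p,d,K,T=load("wrist5")
y=np.radians(7.88); ex=np.array([np.cos(y),np.sin(y)]);ey=np.array([-np.sin(y),np.cos(y)])
tcp=np.array([554.,-218.7])
def e(u,v,z): q=ray(u-.4,v-.4,K,T,z)[:2]-tcp; return np.round([q@ex,q@ey],1)
for n,a in dict(gL=(182,105,128),gR=(372.6,105.5,128),cL=(161.4,115,194),cR=(397.4,115,194),hL=(244,66,150),hR=(310.6,66,150),nL=(255.6,97.5,142),nR=(298.6,97.5,142)).items(): print(n,e(*a))
print("cover corner depth z", pts(d,K,T)[120,200:400:50,2])
rel([553,-218.5,185],7.85)
E
```

```text
gL [-65.6  85.4]
gR [64.6 85.1]
cL [-55.3  76.8]
cR [57.1 76.8]
hL [-20.1 105.8]
hR [ 19.4 105.8]
nL [-14.2  89. ]
nR [13.1 89. ]
cover corner depth z [194.92080343 194.32756616 195.28911645 193.74361512]
t 13.12 tcp [ 554.5 -219.2  194.8] yaw 7.87 tilt z [ 1.7e-03 -3.0e-04 -1.0e+00] F [ 0.7  0.5 -2.8] g 0.179
shift units tool: [-0.05 -0.03  0.32] turn tool-z units: 0.00
```

Relative to the bay, the cover sits about 1.3 mm too far in +x. In y it is within about 0.5 mm. I'll correct x and then lower it onto the collar.

Emit:
{"api": "arm_command", "payload": {
  "motion": [
    [[0, 0, 0], [-0.04, 0, 0.3], 0],
    [[0, 0, 0], [0, 0, 0.25], 0],
    [[0, 0, 0], [0, 0, 0.15], 0],
    [[0, 0, 0], [0, 0, 0.1], 0],
    [[0, 0, 0], [0, 0, 0], 0],
    [[0, 0, 0], [0, 0, 0], 0]
  ]
}}

```text
time_s: 13.62
tcp_pos: [552.5, -219.4, 169.5]
orientation: [0.998, 0.069, -0.0, 0.0]
contact_force: [-0.7, 0.2, -2.1]
grip_width: 0.179
```

Emit:
{"api": "arm_command", "payload": {
  "motion": [
    [[0, 0, 0], [0, 0, 0.1], 0],
    [[0, 0, 0], [0, 0, 0.05], 0],
    [[0, 0, 0], [0, 0, 0], 0],
    [[0, 0, 0], [0, 0, 0], 0]
  ]
}}

```text
time_s: 13.95
tcp_pos: [553.3, -219.4, 165.8]
orientation: [0.998, 0.069, 0.001, 0.0]
contact_force: [0.4, 0.4, 2.8]
grip_width: 0.174
```

Emit:
{"api": "arm_command", "payload": {
  "motion": [
    [[0, 0, 0], [0, 0, 0.07], 0],
    [[0, 0, 0], [0, 0, 0.07], 0],
    [[0, 0, 0], [0, 0, 0], 0],
    [[0, 0, 0], [0, 0, 0], 0]
  ]
}}

```text
time_s: 14.28
tcp_pos: [553.1, -218.5, 161.3]
orientation: [0.998, 0.069, 0.0, -0.0]
contact_force: [-0.3, 4.2, 4.3]
grip_width: 0.179
```

Emit:
{"api": "arm_command", "payload": {
  "motion": [
    [[0, 0, 0], [0, 0, 0.07], 0],
    [[0, 0, 0], [0, 0, 0.07], 0],
    [[0, 0, 0], [0, 0, 0], 0],
    [[0, 0, 0], [0, 0, 0], 0]
  ]
}}

```text
time_s: 14.62
tcp_pos: [552.9, -219.7, 157.0]
orientation: [0.998, 0.068, 0.0, 0.0]
contact_force: [2.3, 1.4, 3.0]
grip_width: 0.18
```

Emit:
{"api": "arm_command", "payload": {
  "motion": [
    [[0, 0, 0], [0, 0, 0.05], 0],
    [[0, 0, 0], [0, 0, 0], 0],
    [[0, 0, 0], [0, 0, 0], 0],
    [[0, 0, 0], [0, 0, 0], 0]
  ]
}}

```text
time_s: 14.95
tcp_pos: [553.0, -219.8, 156.7]
orientation: [0.998, 0.068, 0.001, 0.0]
contact_force: [-1.3, 1.5, 12.0]
grip_width: 0.175
```

Emit:
{"api": "arm_command", "payload": {
  "motion": [
    [[0, 0, 0], [0, 0, 0.05], 0],
    [[0, 0, 0], [0, 0, 0], 0],
    [[0, 0, 0], [0, 0, 0], 0],
    [[0, 0, 0], [0, 0, 0], 0],
    [[0, 0, 0], [0, 0, 0], 0],
    [[0, 0, 0], [0, 0, 0], 0]
  ]
}}

```text
time_s: 15.45
tcp_pos: [553.0, -219.9, 156.6]
orientation: [0.998, 0.068, 0.001, -0.0]
contact_force: [-5.5, 3.8, 26.2]
grip_width: 0.178
```

```bash
python3 -c "
from held import *
rel([553,-218.5,157],7.85)
for n in ['wrist','scene','top']:
    c=imaging.camera_params(n);p,d=imaging.snapshot(n)
    np.savez('pics/%s6.npz'%n,p=p,d=d,K=c['K'],T=c['world_from_camera']); cv2.imwrite('pics/%s6.png'%n,p[:,:,::-1])
held('wrist6',ctrl.sense())
p,d,K,T=load('wrist6'); P=pts(d,K,T)
m=np.zeros(d.shape,bool); m[118:200,180:390]=1; m&=(P[...,2]>145)&(P[...,2]<165)
print('top z',np.median(P[m][:,2])); g=P[20:60,150:400][...,2]; print('case top z (125)',np.median(g))
q=P[m]; A=np.c_[q[:,:2]-q[:,:2].mean(0),np.ones(len(q))]; print('tilt deg',np.degrees(np.linalg.lstsq(A,q[:,2],rcond=None)[0][:2]))
p=load('scene6')[0]; cv2.imwrite('pics/scene6c.png',cv2.resize(p[120:240,190:330,::-1],None,fx=5,fy=5,interpolation=cv2.INTER_CUBIC))
rel([553,-218.5,157],7.85)
"
```

```text
t 15.45 tcp [ 553.  -219.9  156.6] yaw 7.82 tilt z [ 1.7e-03  9.0e-04 -1.0e+00] F [-5.5  3.8 26.2] g 0.178
shift units tool: [ 0.01 -0.05 -0.01] turn tool-z units: -0.01
plane slope x,y deg [ 0.15643942 -5.53291466] z at tcp -4.783039331580342 22806
((0.4910430908203125, -67.49691009521484), (113.80752563476562, 64.99238586425781), 0.0008661556639708579)
-90 -56.2 57.0
-75 -56.4 57.4
-60 -56.3 57.3
-45 -56.3 57.1
y end [-77.4 -77.4 -77.3]
top z 156.3542498558114
case top z (125) 125.94670654789753
tilt deg [-0.03257653 -0.21935254]
t 15.6 tcp [ 553.  -219.8  156.6] yaw 7.83 tilt z [ 1.7e-03  9.0e-04 -1.0e+00] F [-6.7  4.1 26.5] g 0.175
shift units tool: [ 0.01 -0.04 -0.01] turn tool-z units: -0.01
```

View pics/wrist6.png

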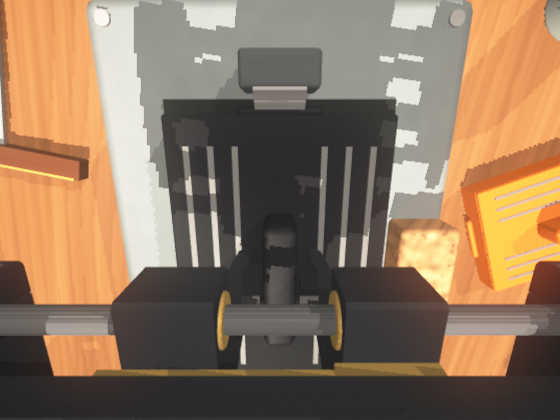

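View pics/scene6c.png

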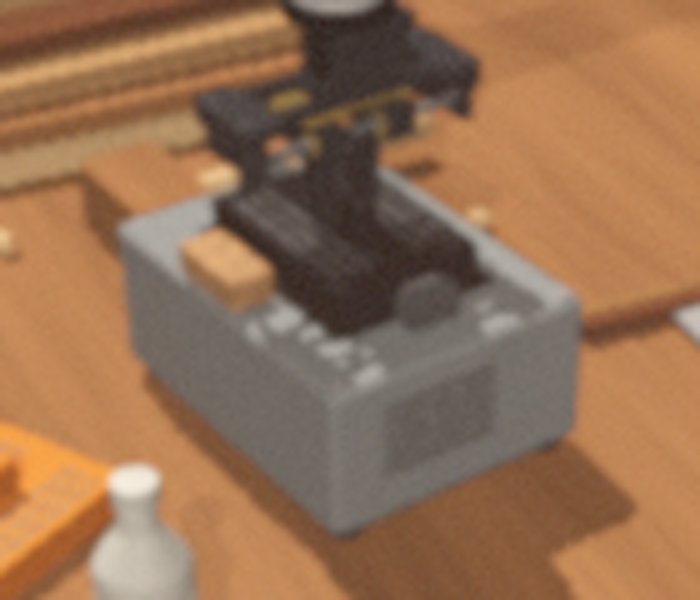

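Emit:
{"api": "arm_command", "payload": {
  "motion": [
    [[0, 0, 0], [0, 0, 0], 0],
    [[0, 0, 0], [0, 0, 0], 0],
    [[0, 0, 0], [0, 0, 0], 0],
    [[0, 0, 0], [0, 0, 0], 0],
    [[0, 0, 0], [0, 0, 0], 0],
    [[0, 0, 0], [0, 0, 0], 0]
  ]
}}

```text
time_s: 16.1
tcp_pos: [553.0, -219.8, 156.6]
orientation: [0.998, 0.068, 0.001, -0.0]
contact_force: [-5.8, 4.8, 26.0]
grip_width: 0.178
```

```bash
python3 -c "
from h import *
rel([553,-218.5,157],7.85); print(ctrl.finish_job())"
```

```text
t 16.1 tcp [ 553.  -219.8  156.6] yaw 7.82 tilt z [ 1.7e-03  9.0e-04 -1.0e+00] F [-5.8  4.8 26. ] g 0.178
shift units tool: [ 0.01 -0.04 -0.01] turn tool-z units: -0.01
the job is handed in; nothing more can be done
None
```

I pressed the reset button down, fitted the black cover over the bay until it sat home, and handed the job in at about 16.1 s with the hand still pushing it down. The hand-in reported no verdict.

- **Reset button:** I pressed it to its hard stop, with the tool at 141 mm and the force rising to 32 N. After I lifted off, the wrist picture showed it up again.
- **Cover fit:** I gripped the cover by its bar, shifted it about 1.3 mm after looking again over the bay, and pushed it past the catches. The cover's top measured 30.4 mm above the case top, against 30.5 mm expected. Its tilt was about 0.2°.
- **Final push:** The downward push held steady at about 26 N over the last 0.6 s, with the grip still closed on the bar.
- **Not confirmed:** I couldn't see the −y catch or the covered button in the last pictures. I judged both catches snapped from the height, the level and the force.
- **Disagreements:** One automatic tilt fit gave 5.5°, but its mask had also taken in parts that aren't the cover's top. The fit limited to the cover's top face gave the 0.2° above. The top and wrist cameras differed by 1 to 2 mm, so I used measurements within one camera for the placing.
- **Other things on the bench:** I saw none of them touched, but I did not measure their positions again.

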